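# Slide a telescopic tube to its red mark and lock it with the pull pin

## Task

Slide the square aluminium tube along its bed into the blue sleeve until the front edge of its red band is level with the sleeve's mouth, the pin still being up, so that the tube's middle hole comes under the pin. Then press the yellow-headed pin all the way down through sleeve and tube to lock it, let go, and leave the other things on the table where they are.

Things in the scene. Friction and masses are not known exactly. Their poses are not given: they have to be found in the camera images.
- sleeve_mouth (a point): Centre of the mouth of the fixed blue square sleeve, on the bore axis 45 mm above the table. x points level into the bore (insertion direction), z up. From the mouth the sleeve runs 80 mm along +x; bore 33 mm wide, open at both ends; top 69.5 mm above the table, 45 mm wide over its cheeks, 62 mm over the flanges at its ends.
- bed_middle (a point): Point in the middle of the flat grey bed's top, 30 mm above the table, 100 mm behind (-x of) the mouth, same axes as the mouth. The bed runs straight back 200 mm from the mouth, 44 mm wide, with side lips only 6 mm high and 32 mm apart that guide the tube. Under all lies a dark base plate 310 x 100 x 10 mm, screwed down.
- tube_rear (a point): Centre of the flat black rear face of the loose square aluminium tube, to push on: 30 x 30 mm, 24 mm of its height above the bed's lips. x points along the tube to its nose, z up. Tube 184 mm long with its 4 mm black end plug, about 0.4 kg; it starts in the bed in line with the bore, nose 10 to 40 mm short of the mouth, slides easily and stays where the push stops.
- tube_mark (a point): Point on the tube's axis in the plane of the front edge of its red band; x to the nose, z up. 80 mm behind the nose, 104 mm ahead of the rear face. The 6 mm band runs rearward from here, so it stays in view when level with the mouth. The tube's top has 13 mm holes 15, 40 and 65 mm behind the nose; at the mark the middle one is under the pin.
- tube_center (a point): Centre of the tube (half-way up, 90 mm behind the nose), x along the tube to the nose. If pushed too far the tube can be pushed or drawn back, grasped across its 30 mm width.
- pin_head (a point): Centre of the top of the pin's round yellow head (26 mm across, 12 mm high), on the pin's upright axis, 40 mm into the sleeve from the mouth. 111 mm above the table with the pin up, 89 mm when fully down. The 10 mm steel pin has a tapered tip, so it enters the hole when it is up to about 3 mm off and centres the tube.
- lock_pin (a joint): Travel of the pin in m: 0 up (clear of the tube), 0.022 fully down with its head near the boss on the sleeve. It stays where it is left by friction; pressing takes about 5 N, somewhat more where it must centre the tube; it cannot come out.
- spool_center (a point): Bystander: centre of the white thread spool, 45 mm across and 61 mm high, upright.
- tape_center (a point): Bystander: centre of the tan tape roll, 96 mm across and 25 mm high, lying flat.
- jar_center (a point): Bystander: centre of the small white jar with a lime ring, about 58 mm high, lying on its side.
There are look-alikes about, which are no part of the job. What is shaped like the part that bears tube_rear but turquoise is not meant.

How it is judged:
On the way, in this order (a step that is already met when the one before it is completed fails the run):
1. the tube is in the sleeve with the front edge of its red band level with the mouth (within 4 mm), the pin still up (x of tube_mark in the frame of sleeve_mouth between -0.004 and 0.004 m and distance between tube_mark and sleeve_mouth below 0.006 m and angle between the x axis of tube_mark and the x axis of sleeve_mouth, either way round below 0.06 rad and value of joint lock_pin below 0.004 m), for 0.2 s.
2. the pin is pressed down through sleeve and tube (value of joint lock_pin above 0.019 m), for 0.1 s.
At the end, for the whole second after the job is handed in: The tube lies in the sleeve, in line with it, its red band's front edge within 3 mm of the mouth, and the pin is down to within 3 mm of its full travel (x of tube_mark in the frame of sleeve_mouth between -0.003 and 0.003 m and distance between tube_mark and sleeve_mouth below 0.005 m and angle between the x axis of tube_mark and the x axis of sleeve_mouth, either way round below 0.06 rad and value of joint lock_pin above 0.019 m); the robot touches nothing.
It fails at once if the thread spool, tape roll or jar is shifted by more than 30 mm (distance of any of spool_center, tape_center, jar_center from where it was at the start of the episode above 0.03 m).
It also fails if it takes over 58 s, if anything falls off the work surface, if the arm or the gripper's body presses on something with over 40 N, if the wrist force passes 120 N, or if a joint passes its speed limit or range.

## Robot

A 7-joint arm with a two-finger parallel gripper is mounted at the origin on the work surface; the furniture and walls round the work are solid. World frame = base frame: x ahead of the robot, y to its left, z up, the work surface at z = 0. Lengths are in m, angles in rad, forces in N, time in s.
With the tool pointing down it reaches from about 0.425 to 0.925 m from the base axis. Payload 6.8 kg.
Tool frame: the origin (TCP) lies between the finger pads; the fingertips stand 14 mm ahead of it and the grasp point (between the pads) lies 5 mm behind it; z points along the fingers, y is the line along which they close (so a half turn about z gives the same grasp; the last joint's range is limited). The gripper opens to 85 mm and grips with 20 to 120 N. Pads are 22 mm wide; open, the fingers measure 114 mm over their backs; the gripper's body (76 mm by 85 mm) begins 54 mm behind the grasp point. The pads swing forward as they close: fully open they stand 13 mm farther back than shut.
Start: joints at [-1.385, 0.477, 0.022, 1.555, -0.011, 1.109, -0.083], TCP at [0.195, 0.646, 0.245] pointing down, gripper open.
Joint ranges: [-2.96, 2.96], [-0.34, 2.1], [-1.41, 1.46], [0.24, 2.44], [-1.37, 4.51], [0.17, 1.92], [-2.96, 2.96]. Speed limits (rad/s): [2.39, 2.39, 3.14, 3.14, 3.14, 3.14, 3.14].

## Interface

Orientations are given as a rotation vector (axis times angle).
In Python, from bench import r, eyes, ticket gives the robot as it stands. The module is installed in compiled form; this text tells all that it offers.
- The arm moves only by the tool arm_command, never from a script. Its argument "plan" is text: rows parted by semicolons, each of 4 numbers parted by spaces: the shift along the tool's x, y, z in m, then the turn about the tool's z in degrees. In form: tx ty tz yaw; .... A call has 1 to 20 rows; each row shifts and turns the commanded pose from where the row before left it, along the tool's axes as they then stand; what a row does not reach is not made up. A row lasts 1/8 s, in which the tool goes at most 62.5 mm and 10.7 degrees, less where a joint would pass 70% of its speed; a pose out of reach is approached as far as the arm can. A call is refused whole if a number of a shift passes 0.0625 or a number of a turn 10.7, either way. A call with a gripper value outside its range is refused whole. "hand" is the closure, from -1 (fully open) to 1 (shut), set as the call begins (left out, the last holds). The fingers move at their own pace and stop on an object; "grip_force" is the grip in N (left out, the last holds). Time passes only in rows, so rows that do not move let the fingers close. It gives the time, the measured TCP pose, the force, the opening and the grip force at its end, in the units of the state.
- r.get_obs(): the state, without advancing time (a new reading comes with each control period).
- eyes.grab_frame(name): name is "scene" or "top"; returns (picture, depth): 400x640x3 uint8, red, green, blue; 400x640 float32, m along the optical axis (not along the pixel's ray), 0 where there is no reading.
- eyes.calibration(name): a dict with "fov_y" (degrees; the focal length in pixels is half the picture's height over the tangent of half this angle, whatever the lens; pixels are square), "cx", "cy" (the principal point, pixels), "origin" and "attitude" of the camera in the world. Camera axes: x right, y up, looking along -z (the intrinsics and any distortion apply to the point x, -y, -z); pixel columns grow to the right and rows downward; lengths in m; the calibration is good to about 2 mm. A picture is of the moment at which its call begins. calibration takes no time and is no camera call.
- ticket.hand_in(): hands the job in; it is judged then, once.
The state is a dict: "clock": time; "joints": joint angles; "qvel": joint speeds; "tau": joint torques, N m; "tcp_pos": TCP position; "orientation": TCP orientation; "contact_force": force on the tool from outside, world axes, zero at the start; "moment": the same for the moment, N m; "grip_width": finger opening in m; "gripper_force": force on a finger pad.
Only numpy, scipy, OpenCV 4.12 (cv2) and the standard library are available. Lean on these libraries where they do the work, as an engineer would, in place of code of your own. Each camera call takes 0.05 s, during which the arm holds its last target. There are 200 camera calls.

## Working session

There is one attempt and no reset: what is moved stays moved. The work goes in short steps, Python scripts to look and compute and a tool call to move; the robot and the scene stay as the last step left them, time stands still between calls to the robot, and variables do not carry over. Pictures are saved under pics/ and viewed, at most 10 in all, crops included, and the job is handed in when it is done.

Besides the shell and the picture viewer there is one more tool, called after "Emit:" by a JSON object that holds its "op" and its "data". arm_command: Moves the arm, as the interface text tells. Its arguments: {"type":"object","properties":{"plan":{"type":"string"},"hand":{"type":"number"},"grip_force":{"type":"number"}},"required":["plan"]}

```bash
mkdir -p pics
python3 - <<'E'
from bench import r,eyes
import cv2,numpy as np
for n in("scene","top"):
    p,d=eyes.grab_frame(n); cv2.imwrite(f"pics/{n}0.png",p[:,:,::-1]); np.savez(f"{n}0.npz",p=p,d=d)
    print(n,eyes.calibration(n))
print(r.get_obs())
E
```

```text
scene {'fov_y': 55.76089067091435, 'cx': 317.3356480907467, 'cy': 195.732152136116, 'origin': array([ 0.06999629, -0.58639422,  0.81226637]), 'attitude': array([ 0.78084819, -0.26248031, -0.59199029])}
top {'fov_y': 46.9620404132519, 'cx': 317.1490193985261, 'cy': 202.9274348204902, 'origin': array([0.34916711, 0.01270408, 1.16521261]), 'attitude': array([ 0.12611353, -0.12589323, -1.56206744])}
{'clock': 0.1, 'joints': array([-1.38506994,  0.47774504,  0.02234481,  1.55632299, -0.01152749,
        1.10932057, -0.08308668]), 'qvel': array([-0.0012278 , -0.0024275 , -0.00022054, -0.00317855,  0.00114217,
       -0.00101402, -0.00036654]), 'tau': array([ 4.31990848e-03, -5.97753382e+01,  1.61379073e+00, -2.81953311e+01,
        1.28563185e-02,  5.05141856e-03,  8.53677768e-07]), 'tcp_pos': array([0.1953473 , 0.64558734, 0.24441695]), 'orientation': array([-4.59831094e-01, -3.10760895e+00,  2.61009502e-03]), 'contact_force': array([-1.46417789, -0.58184912, -0.50313406]), 'moment': array([-0.00325477, -0.02744964, -0.04058196]), 'gripper_force': 0.0, 'grip_width': 0.08568163045683869}
```

View pics/scene0.png

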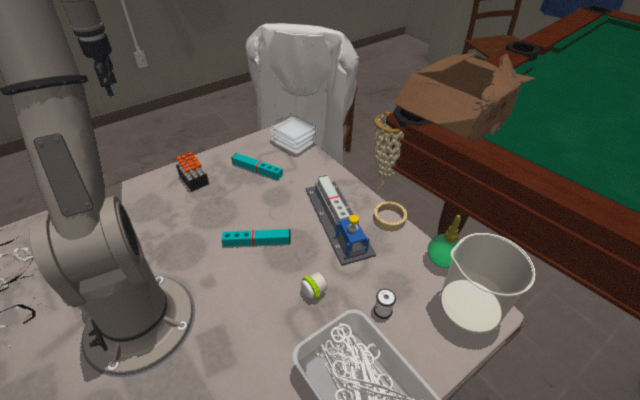

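View pics/top0.png

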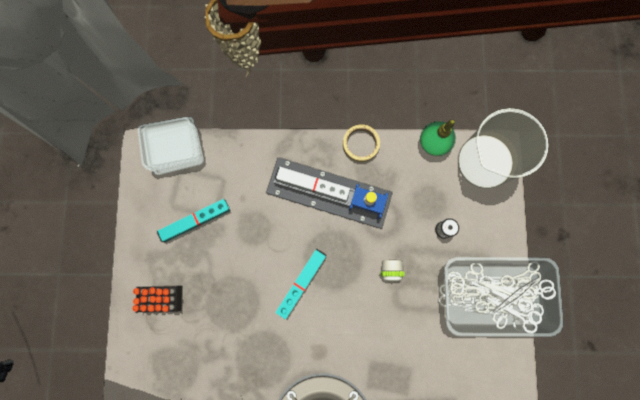

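The top view shows the white/aluminium tube at (312,185) with its red band at (316,184) and its plug end at (277,174). The sleeve is at (370,200) and the yellow pin at (371,198). Possible mistakes for the tube are the turquoise look-alikes at (194,220) and (301,284) in top, and (257,166) and (256,237) in scene. I choose the aluminium one in the bed, and I'll check it in a close crop along with a measurement.

```bash
cat > h.py <<'E'
import numpy as np,cv2
from scipy.spatial.transform import Rotation as R
from bench import eyes,r
def cam(n):
    c=eyes.calibration(n); return c,200/np.tan(np.radians(c['fov_y']/2)),R.from_rotvec(c['attitude']).as_matrix()
def ray(n,uv,z):
    c,f,M=cam(n); uv=np.atleast_2d(uv).astype(float)
    d=np.c_[(uv[:,0]-c['cx'])/f,-(uv[:,1]-c['cy'])/f,-np.ones(len(uv))]@M.T
    return c['origin']+d*((z-c['origin'][2])/d[:,2])[:,None]
def proj(n,P):
    c,f,M=cam(n); q=(np.atleast_2d(P)-c['origin'])@M
    return np.c_[c['cx']+f*q[:,0]/-q[:,2],c['cy']+f*q[:,1]/q[:,2]]
def comps(p,lo,hi,box,mn=4):
    h=cv2.cvtColor(p,cv2.COLOR_RGB2HSV); m=cv2.inRange(h,lo,hi)
    if lo[0]==0: m|=cv2.inRange(h,(172,lo[1],lo[2]),(180,255,255))
    k=np.zeros_like(m); x0,y0,x1,y1=box; k[y0:y1,x0:x1]=m[y0:y1,x0:x1]
    n,l,s,c=cv2.connectedComponentsWithStats(k)
    i=1+np.argmax(s[1:,4]); return c[i],s[i],l==i
BOX=dict(top=(260,150,400,235),scene=(300,170,380,265))
E
python3 - <<'E'
from h import *
for n in("scene","top"):
    p=np.load(n+"0.npz")['p'];d=np.load(n+"0.npz")['d']
    for nm,lo,hi,z in(("red",(0,110,60),(8,255,255),.06),("yel",(20,120,100),(35,255,255),.111),("blue",(100,110,40),(125,255,255),.0695)):
        c,s,m=comps(p,lo,hi,BOX[n]); print(n,nm,c.round(2),s,ray(n,c,z).round(4))
    x0,y0,x1,y1=BOX[n]; cv2.imwrite(f"pics/{n}c.png",cv2.resize(p[y0:y1,x0:x1,::-1],None,fx=5.5,fy=5.5,interpolation=cv2.INTER_CUBIC))
E
```

```text
scene red [333.38 197.08] [329 196  10   3  13] [[0.5757 0.0182 0.06  ]]
scene yel [353.43 218.91] [349 215  10  10  77] [[ 0.5335 -0.1156  0.111 ]]
scene blue [350.64 234.94] [336 219  33  38 492] [[ 0.5188 -0.1267  0.0695]]
top red [315.   184.14] [313 178   5  14  21] [[0.5747 0.0188 0.06  ]]
top yel [370.58 197.04] [366 192  10  11  89] [[ 0.5344 -0.1109  0.111 ]]
top blue [368.6  200.79] [350 184  38  34 514] [[ 0.5325 -0.1108  0.0695]]
```

View pics/topc.png

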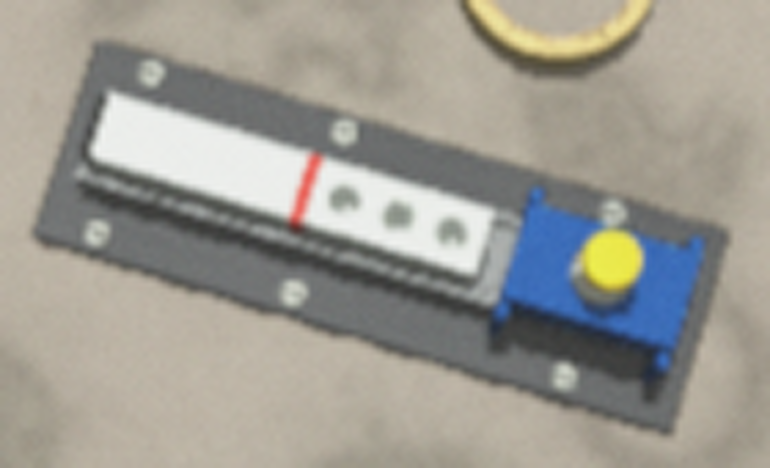

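View pics/scenec.png

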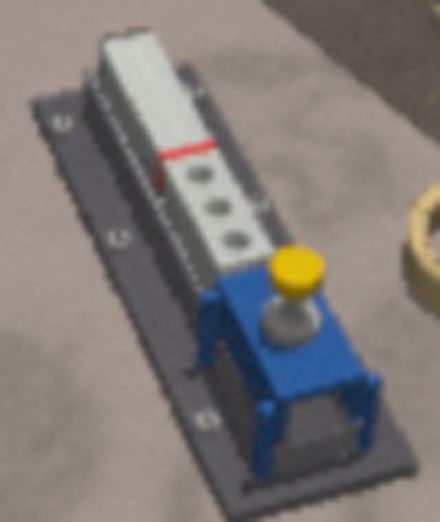

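The crops confirm the choice: a bare aluminium tube with a red band and black plug, lying in the bed, nose a little short of the mouth. The pin is up. Next I'll refine the axis and work out the moves.

```bash
cat >> h.py <<'E'
def axis(p):
    # tube top in top view -> world direction at z=.06, plate direction at z=.01
    g=cv2.cvtColor(p,cv2.COLOR_RGB2HSV); out=[]
    x0,y0,x1,y1=260,150,400,235
    for m in (cv2.inRange(g,(0,0,200),(180,40,255)),):
        k=np.zeros_like(m);k[y0:y1,x0:x1]=m[y0:y1,x0:x1]
        k=cv2.morphologyEx(k,cv2.MORPH_CLOSE,np.ones((7,7)))
        cs,_=cv2.findContours(k,0,2); c=max(cs,key=cv2.contourArea)
        b=cv2.boxPoints(cv2.minAreaRect(c)); out.append(b)
    return out[0]
def go(target,yawdir=None):
    o=r.get_obs(); M=R.from_rotvec(o['orientation']).as_matrix()
    print('tool x',M[:,0].round(3),'y',M[:,1].round(3),'z',M[:,2].round(3),'j7',o['joints'][6].round(3),'t',o['clock'])
    if yawdir is not None:
        a=M.T@np.r_[yawdir,0]; print('turn to put x on dir (deg)',np.degrees(np.arctan2(a[1],a[0])).round(2))
    print('pos',o['tcp_pos'].round(4),'delta tool',(M.T@(np.array(target)-o['tcp_pos'])).round(4))
E
python3 - <<'E'
from h import *
p=np.load("top0.npz")['p']; b=axis(p); w=ray('top',b,.06)
e=[w[1]-w[0],w[2]-w[1]]; L=[np.linalg.norm(x) for x in e]; u=e[int(np.argmax(L))]/max(L); u=u*-np.sign(u[1])
print(b,np.round(L,4),u.round(4),w.mean(0).round(4),'yaw',np.degrees(np.arctan2(u[1],u[0])))
P=np.array([.534,-.1125]);B=np.array([.5752,.0185]);v=(P-B)/np.linalg.norm(P-B);print(v,np.linalg.norm(P-B))
rear=B-.101*v; print('rear',rear)
go(np.r_[rear-.05*v,.12],v)
E
```

```text
[[276.1713  178.00865]
 [281.08823 161.85295]
 [350.80447 183.07094]
 [345.88754 199.22664]] [0.0423 0.1795] [-0.2926 -0.9562  0.    ] [0.5839 0.0229 0.06  ] yaw -107.01573815922228
[-0.30001594 -0.95393419] 0.13732603540479862
rear [0.60550161 0.11484735]
tool x [-0.957  0.29  -0.   ] y [ 0.29   0.957 -0.002] z [-0.    -0.002 -1.   ] j7 -0.083 t 0.1
turn to put x on dir (deg) -89.38
pos [0.1953 0.6456 0.2444] delta tool [-0.5468 -0.339   0.125 ]
```

Emit:
{"op": "arm_command", "data": {"plan": "-0.0456 -0.0282 0.005 0;-0.0456 -0.0282 0.005 0;-0.0456 -0.0282 0.005 0;-0.0456 -0.0282 0.005 0;-0.0456 -0.0282 0.005 0;-0.0456 -0.0282 0.005 0;-0.0456 -0.0282 0.005 0;-0.0456 -0.0282 0.005 0;-0.0456 -0.0282 0.005 0;-0.0456 -0.0282 0.005 0;-0.0456 -0.0282 0.005 0;-0.0456 -0.0282 0.005 0;0 0 0 0;0 0 0 0", "hand": 1, "grip_force": 30}}

```text
clock: 1.85
tcp_pos: [0.6207, 0.1641, 0.1848]
orientation: [-0.46, -3.106, -0.0]
contact_force: [-0.2, 0.5, 0.6]
grip_width: -0.0004
gripper_force: 0.0
```

Run:
```python
from h import *
v=np.array([-.2963,-.9551]); rear=np.array([.6050,.1150])
go(np.r_[rear-.05*v,.056],v)
print(r.get_obs()['contact_force'],r.get_obs()['grip_width'])
p,d=eyes.grab_frame('scene'); cv2.imwrite('pics/s1.png',cv2.resize(p[60:280,220:460,::-1],None,fx=3,fy=2.7))
```

```text
tool x [-0.957  0.29   0.001] y [ 0.29   0.957 -0.   ] z [-0.001  0.    -1.   ] j7 1.016 t 1.85
turn to put x on dir (deg) -89.6
pos [0.6207 0.1641 0.1848] delta tool [ 0.0003 -0.0015  0.1288]
[-0.20112044  0.52687553  0.59955422] -0.00040155340902954436
```

View pics/s1.png

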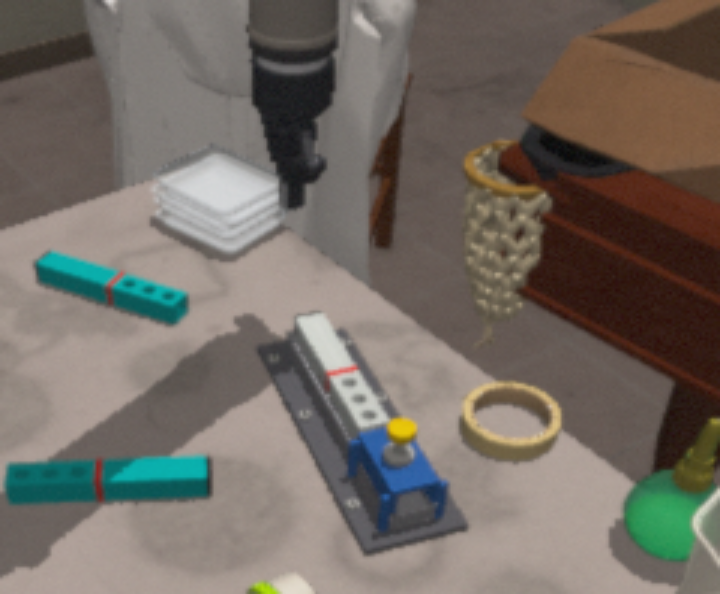

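The gripper is above and behind the tube's rear (crop ~(290,190)) and in line with it; the tube hasn't moved. Next I'll lower it and push most of the way.

Emit:
{"op": "arm_command", "data": {"plan": "0 0 0.03 0;0 0 0.03 0;0 0 0.03 0;0 0 0.025 0;0 0 0.0138 0;0 -0.012 0 0;0 -0.012 0 0;0 -0.006 0 0;0 -0.006 0 0;0 -0.006 0 0;0 -0.006 0 0;0 -0.006 0 0;0 -0.006 0 0;0 -0.006 0 0;0 -0.006 0 0;0 -0.006 0 0;0 -0.006 0 0;0 -0.006 0 0;0 -0.004 0 0;0 0 0 0"}}

```text
clock: 4.4
tcp_pos: [0.5948, 0.0743, 0.0571]
orientation: [0.459, 3.106, 0.002]
contact_force: [1.0, 3.9, 3.7]
grip_width: 0.0
gripper_force: 2.2
```

```bash
cat >> h.py <<'E'
def meas(tag,view='top'):
    for n in('top','scene'):
        p,d=eyes.grab_frame(n); np.savez(f"{n}_{tag}.npz",p=p,d=d); q={}
        for nm,lo,hi,z in(("red",(0,110,60),(8,255,255),.06),("yel",(20,120,100),(35,255,255),.111)):
            try: c,s,m=comps(p,lo,hi,BOX[n]); q[nm]=ray(n,c,z)[0]; print(n,nm,c.round(2),s[2:],q[nm].round(4))
            except ValueError: print(n,nm,'none')
        if len(q)==2: print('  band centre to pin along axis',((q['yel']-q['red'])[:2]@np.array([-.2963,-.9551])).round(4))
        x0,y0,x1,y1=BOX[n]
        if n==view: cv2.imwrite(f"pics/{n}_{tag}.png",cv2.resize(p[y0:y1,x0:x1,::-1],None,fx=5.5,fy=5.5,interpolation=cv2.INTER_CUBIC))
    o=r.get_obs();print(o['clock'],o['tcp_pos'].round(4),o['contact_force'].round(1))
E
python3 -c "from h import *;meas('a')"
```

```text
top red [337. 191.] [ 5 13 21] [ 0.5579 -0.035   0.06  ]
top yel [370.65 197.06] [10 11 89] [ 0.5344 -0.111   0.111 ]
  band centre to pin along axis 0.0796
scene red [341.13 210.33] [11  4 15] [ 0.5605 -0.0364  0.06  ]
scene yel [353.42 218.97] [10 10 78] [ 0.5334 -0.1157  0.111 ]
  band centre to pin along axis 0.0838
4.5 [0.5947 0.0744 0.057 ] [1.5 4.1 4.2]
```

View pics/top_a.png

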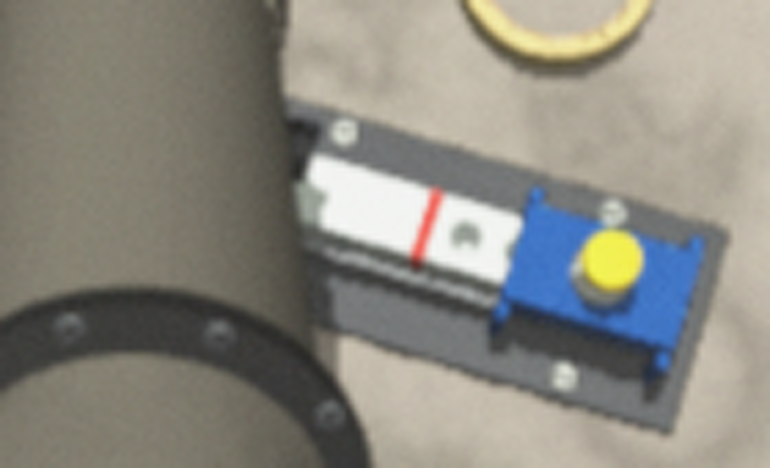

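The tube is entering the sleeve, with the band at ~(426,227) and the mouth edge at ~(520,240) in the crop. I'll measure the band against the mouth edge and pin to sub-pixel accuracy.

```bash
cat >> h.py <<'E'
V=np.array([-.2963,-.9551]);N=np.array([.9551,-.2963])
def prof(n,p,B,z,s,offs):
    pts=np.array([[*(B+V*a+N*o),z] for o in offs for a in s]); uv=proj(n,pts).astype(np.float32)
    q=cv2.remap(p.astype(np.float32),uv[:,0].reshape(len(offs),-1),uv[:,1].reshape(len(offs),-1),cv2.INTER_LINEAR)
    return q.mean(0)
def fine(tag,B0):
    # B0: approx point on axis; s measured along V from there
    B0=np.array(B0); s=np.arange(-.03,.1,.0005)
    for n in('top','scene'):
        p=np.load(f"{n}_{tag}.npz")['p']
        q=prof(n,p,B0,.06,s,np.linspace(-.009,.009,7)); red=np.clip(q[:,0]-q[:,1:].max(1)-15,0,None)
        red[s>.04]=0
        sr=(red*s).sum()/red.sum()
        q=prof(n,p,B0,.0695,s,np.linspace(-.012,.012,7)); bl=q[:,2]-q[:,0]; hi=np.percentile(bl,90); i=np.argmax(bl>hi/2)
        print(n,'band centre s',sr.round(4),'blue edge s',s[i].round(4),'mark to mouth',(s[i]-sr-.003).round(4))
E
python3 - <<'E'
from h import *
for tag,n0 in(('a',(.559,-.0355)),):fine(tag,n0)
for n in('top','scene'):
    d=np.load(n+'0.npz');np.savez(n+'_0.npz',**d)
fine('0',(.5752,.0185))
E
```

```text
top band centre s -0.0002 blue edge s 0.0405 mark to mouth 0.0377
scene band centre s -0.0002 blue edge s 0.0575 mark to mouth 0.0547
top band centre s -0.0002 blue edge s 0.0855 mark to mouth 0.0827
scene band centre s -0.0001 blue edge s 0.099 mark to mouth 0.0961
```

Run:
```python
from h import *
for tag in'0a':
  for n in('top','scene'):
    p=np.load(f"{n}_{tag}.npz")['p']; s=np.arange(.02,.15,.0025)
    q=prof(n,p,np.array((.559,-.0355)),.0695,s,np.linspace(-.009,.009,5)); bl=q[:,2]-q[:,0]
    print(tag,n,[(round(a*1000,1),int(b)) for a,b in zip(s,bl)])
print(proj('top',[[.5465,-.0743,.0695],[.534,-.113,.111]]),proj('scene',[[.5465,-.0743,.0695]]))
```

```text
0 top [(np.float64(20.0), -1), (np.float64(22.5), 0), (np.float64(25.0), 0), (np.float64(27.5), 0), (np.float64(30.0), 1), (np.float64(32.5), 1), (np.float64(35.0), 2), (np.float64(37.5), 13), (np.float64(40.0), 60), (np.float64(42.5), 115), (np.float64(45.0), 124), (np.float64(47.5), 124), (np.float64(50.0), 125), (np.float64(52.5), 124), (np.float64(55.0), 124), (np.float64(57.5), 124), (np.float64(60.0), 125), (np.float64(62.5), 121), (np.float64(65.0), 93), (np.float64(67.5), 34), (np.float64(70.0), -35), (np.float64(72.5), -84), (np.float64(75.0), -103), (np.float64(77.5), -112), (np.float64(80.0), -115), (np.float64(82.5), -118), (np.float64(85.0), -117), (np.float64(87.5), -109), (np.float64(90.0), -93), (np.float64(92.5), -51), (np.float64(95.0), 30), (np.float64(97.5), 107), (np.float64(100.0), 123), (np.float64(102.5), 124), (np.float64(105.0), 124), (np.float64(107.5), 125), (np.float64(110.0), 125), (np.float64(112.5), 125), (np.float64(115.0), 124), (np.float64(117.5), 104), (np.float64(120.0), 43), (np.float64(122.5), 5), (np.float64(125.0), 1), (np.float64(127.5), -7),
[... 3469 characters left out ...]
.5), 4), (np.float64(90.0), 20), (np.float64(92.5), 50), (np.float64(95.0), 87), (np.float64(97.5), 110), (np.float64(100.0), 117), (np.float64(102.5), 118), (np.float64(105.0), 118), (np.float64(107.5), 119), (np.float64(110.0), 119), (np.float64(112.5), 119), (np.float64(115.0), 119), (np.float64(117.5), 115), (np.float64(120.0), 94), (np.float64(122.5), 64), (np.float64(125.0), 35), (np.float64(127.5), 20), (np.float64(130.0), 15), (np.float64(132.5), 14), (np.float64(135.0), 13), (np.float64(137.5), 16), (np.float64(140.0), 14), (np.float64(142.5), 10), (np.float64(145.0), 8), (np.float64(147.5), 9)]
[[353.42475246 194.99986029]
 [371.50854213 197.21883206]] [[346.07971056 218.24118824]]
```

Top view puts the mouth at s≈40.0 mm and the mark at 2.8 mm, leaving about 37 mm. I'll push 34 mm, then check.

Emit:
{"op": "arm_command", "data": {"plan": "0 -0.005 0 0;0 -0.005 0 0;0 -0.005 0 0;0 -0.005 0 0;0 -0.005 0 0;0 -0.004 0 0;0 -0.003 0 0;0 -0.002 0 0;0 0 0 0;0 0 0 0"}}

```text
clock: 5.75
tcp_pos: [0.5847, 0.0421, 0.0569]
orientation: [0.458, 3.107, 0.002]
contact_force: [1.4, 5.0, 4.6]
grip_width: -0.0
gripper_force: 2.8
```

Run:
```python
from h import *
meas('b')
for n in('top','scene'):
    p=np.load(f"{n}_b.npz")['p']; s=np.arange(.02,.06,.0005)
    q=prof(n,p,np.array((.559,-.0355)),.06,s,np.linspace(-.009,.009,7)); red=np.clip(q[:,0]-q[:,1:].max(1)-15,0,None); print(n,'mark s',((red*s).sum()/red.sum()+.003).round(4), red.max())
```

```text
top red [350.19 195.14] [ 5 13 21] [ 0.5478 -0.0672  0.06  ]
top yel [370.61 197.1 ] [10 11 90] [ 0.5343 -0.1109  0.111 ]
  band centre to pin along axis 0.0458
scene red none
scene yel [353.42 218.97] [10 10 78] [ 0.5334 -0.1157  0.111 ]
5.85 [0.5847 0.0422 0.0569] [1.8 5.7 5.6]
top mark s 0.0367 109.24721
scene mark s 0.0332 24.86287
```

View pics/top_b.png

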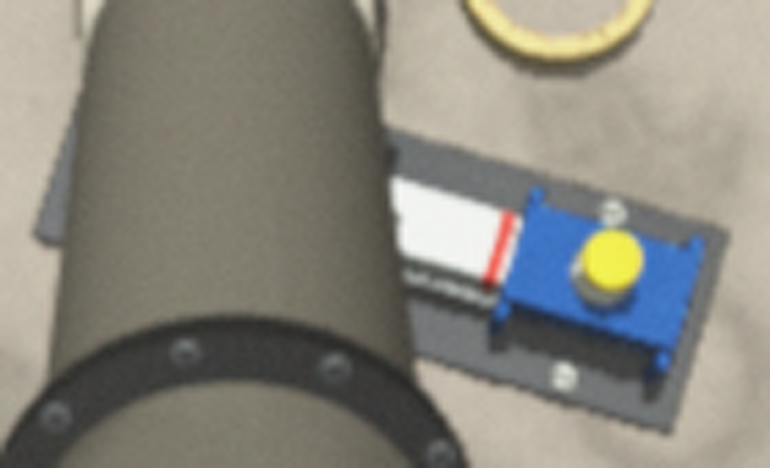

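The band's front edge (~(512,245)) is about 3 mm short of the mouth edge, and both methods agree. I'll push 3 mm, settle, back off and rise.

Emit:
{"op": "arm_command", "data": {"plan": "0 -0.0015 0 0;0 -0.0015 0 0;0 0 0 0;0 0 0 0;0 0 0 0;0 0.01 0 0;0 0.03 0 0;0 0 -0.04 0;0 0 -0.05 0;0 0 0 0"}}

```text
clock: 7.1
tcp_pos: [0.5968, 0.0762, 0.1496]
orientation: [0.46, 3.103, 0.001]
contact_force: [-0.0, 0.2, -0.4]
grip_width: 0.0001
gripper_force: 0.0
```

Run:
```python
from h import *
meas('c')
p=np.load(f"top_c.npz")['p']; s=np.arange(.02,.06,.0005)
q=prof('top',p,np.array((.559,-.0355)),.06,s,np.linspace(-.009,.009,7)); red=np.clip(q[:,0]-q[:,1:].max(1)-15,0,None); print('mark s',((red*s).sum()/red.sum()+.003).round(4), red.max())
P=.5*(np.array([.5344,-.111])+[.5335,-.1157])  # pin
P=np.array((.559,-.0355))+V*.08; print('pin from axis',P); go(np.r_[.534,-.1125,.135])
```

```text
top red [351.5 195.5] [ 6 14 28] [ 0.5469 -0.0704  0.06  ]
top yel [370.58 197.04] [10 11 89] [ 0.5344 -0.1109  0.111 ]
  band centre to pin along axis 0.0424
scene red none
scene yel [353.42 218.97] [10 10 78] [ 0.5334 -0.1157  0.111 ]
7.2 [0.5942 0.0761 0.146 ] [0.2 0.5 0.1]
mark s 0.0394 123.24078
pin from axis [ 0.535296 -0.111908]
tool x [-0.957  0.29   0.001] y [ 0.29   0.957 -0.001] z [-0.001 -0.001 -1.   ] j7 1.144 t 7.2
pos [0.5942 0.0761 0.146 ] delta tool [ 0.0029 -0.1979  0.0113]
```

View pics/top_c.png

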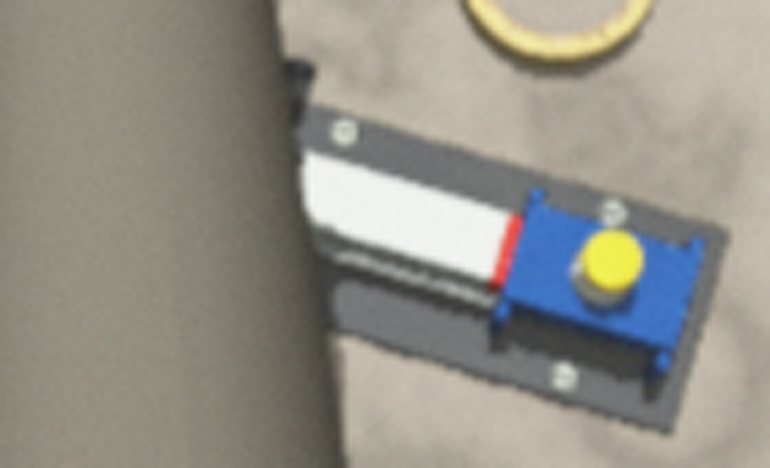

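The band edge now meets the blue mouth edge (mark within about 0.6 mm), and the pin is still up. Next: move over the pin.

Emit:
{"op": "arm_command", "data": {"plan": "0.0006 -0.045 0 0;0.0006 -0.045 0 0;0.0006 -0.045 0 0;0.0006 -0.045 0 0;0 -0.0179 0 0;0 0 0 0;0 0 0 0;0 0 0.006 0;0 0 0.005 0;0 0 0 0"}}

```text
clock: 8.45
tcp_pos: [0.535, -0.1115, 0.1348]
orientation: [-0.458, -3.107, 0.0]
contact_force: [-0.1, 0.0, -0.2]
grip_width: -0.0
gripper_force: 0.0
```

Run:
```python
from h import *
go(np.r_[.534,-.1125,.103]); print(r.get_obs()['contact_force'])
p,d=eyes.grab_frame('scene'); cv2.imwrite('pics/s2.png',cv2.resize(p[150:280,290:420,::-1],None,fx=4.5,fy=4.5,interpolation=cv2.INTER_CUBIC))
```

```text
tool x [-0.957  0.289  0.001] y [ 0.289  0.957 -0.   ] z [-0.001  0.    -1.   ] j7 1.486 t 8.45
pos [ 0.535  -0.1115  0.1348] delta tool [ 0.0006 -0.0012  0.0318]
[-0.055016    0.02666425 -0.17351767]
```

View pics/s2.png

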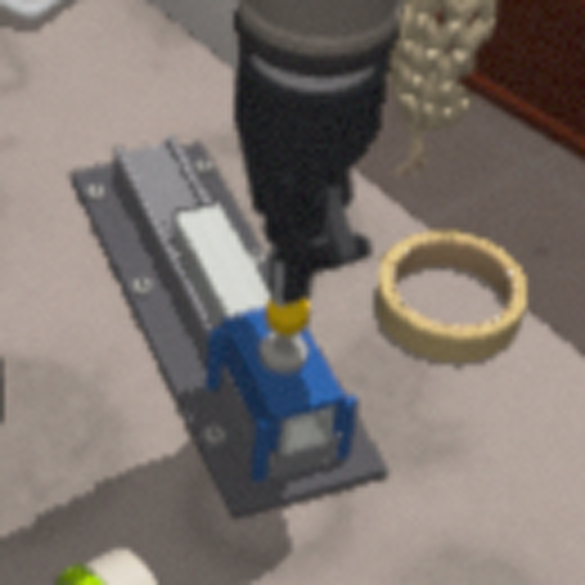

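The fingertips stand right over the yellow head (~(288,300)), centred on it, with the pin up. Now I'll press.

Emit:
{"op": "arm_command", "data": {"plan": "0 -0.001 0.004 0;0 0 0.004 0;0 0 0.003 0;0 0 0.003 0;0 0 0.003 0;0 0 0.003 0;0 0 0.003 0;0 0 0.003 0;0 0 0.003 0;0 0 0.002 0;0 0 0 0;0 0 0 0"}}

```text
clock: 10.0
tcp_pos: [0.5351, -0.1129, 0.1043]
orientation: [0.459, 3.108, 0.0]
contact_force: [-0.2, 0.1, -0.5]
grip_width: 0.0002
gripper_force: 0.0
```

Emit:
{"op": "arm_command", "data": {"plan": "0 0 0.001 0;0 0 0.001 0;0 0 0 0"}}

```text
clock: 10.38
tcp_pos: [0.5353, -0.1129, 0.1031]
orientation: [0.46, 3.107, 0.001]
contact_force: [-1.4, 0.2, 6.8]
grip_width: -0.0002
gripper_force: 3.5
```

Run:
```python
from h import *
print(r.get_obs()['contact_force'])
for n,b in(('scene',(300,180,400,270)),):
    p,d=eyes.grab_frame(n); x0,y0,x1,y1=b; cv2.imwrite('pics/s3.png',cv2.resize(p[y0:y1,x0:x1,::-1],None,fx=6,fy=6,interpolation=cv2.INTER_CUBIC))
    c,s,m=comps(p,(20,120,100),(35,255,255),BOX[n]); print(c,s)
print(proj('scene',[[.5345,-.1125,.111],[.5345,-.1125,.089]]))
```

```text
[-1.44159523  0.23538311  6.84092258]
[352.31034483 227.34482759] [349 224   8   6  29]
[[352.93831414 218.02481456]
 [352.3186887  223.86369343]]
```

View pics/s3.png

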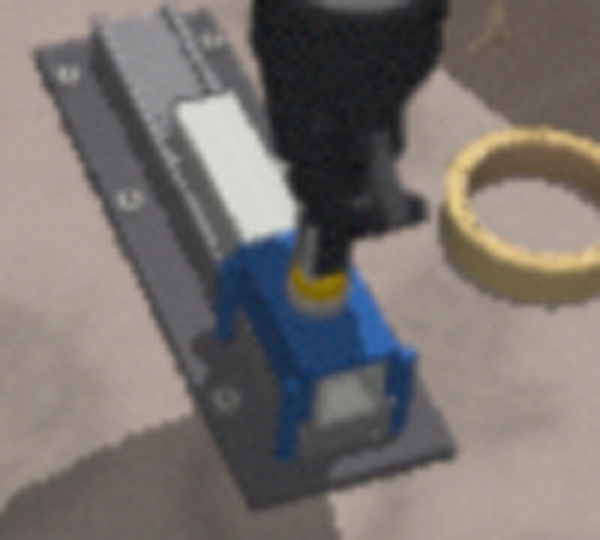

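The pin head now sits at the boss (~(318,290)) and the tube's nose shows inside the sleeve's far end. One more short press to seat it, then retract upward.

Emit:
{"op": "arm_command", "data": {"plan": "0 0 0.001 0;0 0 0.001 0;0 0 0 0;0 0 0 0"}}

```text
clock: 10.92
tcp_pos: [0.5354, -0.113, 0.1029]
orientation: [0.46, 3.107, 0.002]
contact_force: [-8.4, 1.6, 24.9]
grip_width: -0.0001
gripper_force: 12.6
```

Emit:
{"op": "arm_command", "data": {"plan": "0 0 -0.01 0;0 0 -0.03 0;0 0 -0.05 0;0 0.03 -0.05 0;0 0.06 0 0;0 0.06 0 0;0 0.06 0 0;0 0.06 0 0;0 0.06 0 0;0 0 0 0;0 0 0 0"}}

```text
clock: 12.3
tcp_pos: [0.6303, 0.2023, 0.2399]
orientation: [-0.46, -3.107, 0.002]
contact_force: [0.4, -1.0, -0.3]
grip_width: -0.0003
gripper_force: 0.0
```

Run:
```python
from h import *
meas('d')
p=np.load(f"top_d.npz")['p']; s=np.arange(.02,.06,.0005)
q=prof('top',p,np.array((.559,-.0355)),.06,s,np.linspace(-.009,.009,7)); red=np.clip(q[:,0]-q[:,1:].max(1)-15,0,None); print('mark s',((red*s).sum()/red.sum()+.003).round(4), red.max())
# pin height by two-view triangulation
A=[]
c=[]
for n in('top','scene'):
    m,_,_=comps(np.load(f"{n}_d.npz")['p'],(20,120,100),(35,255,255),BOX[n]); a,b=ray(n,m,.06)[0],ray(n,m,.12)[0]; c.append((a,b-a))
z=min(np.arange(.06,.12,.0005),key=lambda z:np.linalg.norm((c[0][0]+c[0][1]*(z-.06)/.06)-(c[1][0]+c[1][1]*(z-.06)/.06)));print('head z~',z)
```

```text
top red [351.5 195.5] [ 6 14 28] [ 0.5469 -0.0704  0.06  ]
top yel [369.48 198.58] [10 10 86] [ 0.5308 -0.1082  0.111 ]
  band centre to pin along axis 0.041
scene red none
scene yel [352.75 224.97] [ 9  9 72] [ 0.5188 -0.1304  0.111 ]
12.4 [0.6306 0.2007 0.2404] [ 0.3 -0.6  0.4]
mark s 0.0394 121.62125
head z~ 0.08300000000000002
```

The pin stopped hard at 0.089 m and the band is at the mouth; the arm is clear of everything.

```bash
python3 -c "from bench import ticket;print(ticket.hand_in())"
```

```text
the job is handed in; nothing more can be done
None
```

I handed the job in without getting a verdict back: by my measurements the red band's front edge is within about 1 mm of the sleeve's mouth, the pin is pressed fully down, and the arm is clear of everything.

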